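# Make up an ink set and a mending set from the stock on the bench

### The job

Make up the ink set: lay the ink stick and the brush rest flat in the tray with two equal compartments, one in each, either way round. Make up the mending set in the tray with the round seat: first lay the tape roll flat inside the seat, only then stand the dropper bottle upright on the tray floor in the hole of the roll, and (before or after) lay the small carton flat in the plain compartment. Leave the round tin and the stoppered jar where they stand.

Things in the scene. Friction and masses are not known exactly. Their poses are not given: they have to be found in the camera images.
- ink_tray: wooden tray with dark rims with two equal compartments, fixed to the bench, 108 (x) x 184 (y) mm, 10 mm high; floor 6 mm above the bench, rim and middle rib 4 mm thick and 4 mm higher than the floor. Each compartment is 100 (x) x 86 (y) mm inside, centred at y = +45 mm and y = -45 mm. Origin: centre of the underside; y along the length of the tray, z up
- mending_tray: wooden tray with dark rims, fixed, 108 x 184 x 10 mm (y long); floor 6 mm above the bench; rim and rib 4 mm thick, 4 mm over the floor. Big compartment 100 x 100 mm with the round seat: low brass hoop, inner diameter 88, 3 mm over the floor, centre x 0, y -38 mm. Plain compartment 100 (x) x 72 (y) mm, centre x 0, y +52 mm. Origin: centre of the underside, z up
- ink_stick: black moulded ink stick, loose, lying flat: 19 (x) x 72 (y) x 10 (z) mm, about 25 g. Origin: centre of the underside; y along its length, z up; grasp across x
- brush_rest: pale green celadon brush rest with a wavy three-peaked top, loose, standing on its flat base: 19 (x) x 68 (y) x 22 (z) mm at the middle peak, about 45 g. Origin: centre of the underside; y along its length, z up; grasp across x, at the middle
- tape_roll: roll of paper tape lying flat, loose: a ring 69 mm in outer diameter, 18 mm high, with a round hole at least 37 mm wide (wall about 14 mm thick, its middle 27 mm from the axis), about 40 g. Origin: centre of the underside; z up along the axis of the roll. Grasp the wall with one finger in the hole, or across the outside
- dropper_bottle: amber glass bottle with a black dropper cap, loose, upright: body 28 mm in diameter and 49 mm high, 86 mm high with the cap, about 50 g. Grasp the body, not the soft cap; in the tape roll the lower 18 mm of it are hidden. Origin: centre of the underside; z up
- carton: small brown carton, loose, standing flat: 44 (x) x 62 (y) x 36 (z) mm, about 50 g. Origin: centre of the underside; z up; grasp across x
- gum_tin: round flat tin with a blue lid, 68 mm in diameter, 24 mm high, loose; not part of either set, to be left where it stands. Origin: centre of the underside
- stopper_jar: small clear jar with a glass stopper and white powder, 27 mm in diameter, 61 mm high, loose; not part of either set, to be left where it stands. Origin: centre of the underside
Mind the look-alikes: they are no part of the job. What is shaped like the tape_roll but purple or yellow is not meant.

How it is judged:
On the way, in this order (a step that is already met when the one before it is completed fails the run):
1. the tape roll lies flat inside the round seat while the dropper bottle is not yet in its hole (x of tape_roll in the frame of mending_tray between -0.012 and 0.012 m and y of tape_roll in the frame of mending_tray between -0.05 and -0.026 m and z of tape_roll in the frame of mending_tray between 0.003 and 0.008 m and angle between tape_roll's own z axis and vertical below 0.04 rad and horizontal distance between dropper_bottle and tape_roll above 0.05 m), for 0.2 s.
2. the dropper bottle stands upright in the hole of the seated tape roll (x of tape_roll in the frame of mending_tray between -0.012 and 0.012 m and y of tape_roll in the frame of mending_tray between -0.05 and -0.026 m and z of tape_roll in the frame of mending_tray between 0.003 and 0.008 m and angle between tape_roll's own z axis and vertical below 0.04 rad and x of dropper_bottle in the frame of mending_tray between -0.022 and 0.022 m and y of dropper_bottle in the frame of mending_tray between -0.06 and -0.016 m and z of dropper_bottle in the frame of mending_tray between 0.003 and 0.008 m and angle between dropper_bottle's own z axis and vertical below 0.06 rad and horizontal distance between dropper_bottle and tape_roll below 0.01 m), for 0.2 s.
At the end, for the whole second after the job is handed in: Tape roll flat inside the round seat (12 mm), bottle upright (0.06 rad) on the tray floor in its hole, carton flat in the plain compartment; ink stick and brush rest flat in the ink tray, one per compartment. Flat: within 0.04 rad, underside within 2 mm of the floor. All at rest (all of step 2 and x of carton in the frame of mending_tray between -0.03 and 0.03 m and y of carton in the frame of mending_tray between 0.034 and 0.07 m and z of carton in the frame of mending_tray between 0.003 and 0.008 m and angle between carton's own z axis and vertical below 0.04 rad and ((x of ink_stick in the frame of ink_tray between -0.041 and 0.041 m and y of ink_stick in the frame of ink_tray between 0.01 and 0.08 m and z of ink_stick in the frame of ink_tray between 0.003 and 0.008 m and angle between each of ink_stick, brush_rest's own z axis and vertical below 0.04 rad and x of brush_rest in the frame of ink_tray between -0.041 and 0.041 m and y of brush_rest in the frame of ink_tray between -0.08 and -0.01 m and z of brush_rest in the frame of ink_tray between 0.003 and 0.008 m) or (x of brush_rest in the frame of ink_tray between -0.041 and 0.041 m and y of brush_rest in the frame of ink_tray between 0.01 and 0.08 m and z of brush_rest in the frame of ink_tray between 0.003 and 0.008 m and angle between each of brush_rest, ink_stick's own z axis and vertical below 0.04 rad and x of ink_stick in the frame of ink_tray between -0.041 and 0.041 m and y of ink_stick in the frame of ink_tray between -0.08 and -0.01 m and z of ink_stick in the frame of ink_tray between 0.003 and 0.008 m)) and linear speed of each of ink_stick, brush_rest, tape_roll, dropper_bottle, carton below 0.02 m/s); the robot touches nothing.
It fails at once if the round tin is moved by more than 25 mm (distance of gum_tin from where it was at the start of the episode above 0.025 m).
It fails at once if the stoppered jar is moved by more than 25 mm (distance of stopper_jar from where it was at the start of the episode above 0.025 m).
It also fails if it takes over 128 s, if anything falls off the work surface, if the arm or the gripper's body presses on something with over 40 N, if the wrist force passes 120 N, or if a joint passes its speed limit or range.

### The arm

A 6-joint arm with a two-finger parallel gripper is mounted at the origin on a cart in front of the work surface, level with it; the furniture and walls round the work are solid. World frame = base frame: x ahead of the robot, y to its left, z up, the work surface at z = 0. Lengths are in m, angles in rad, forces in N, time in s.
With the tool pointing down it reaches from about 0.25 to 0.85 m from the base axis. Payload 12.5 kg.
Tool frame: the origin (TCP) lies on the mounting face of the last link; the fingertips stand 186 mm ahead of it and the grasp point (between the pads) lies ahead of it (grip_depth is the z of the grasp point in the tool frame, in m); z points along the fingers, y is the line along which they close (so a half turn about z gives the same grasp; the last joint's range is limited). The gripper opens to 93 mm and grips with 3 to 60 N. Pads are 15 mm wide; open, the fingers measure 128 mm over their backs; the gripper's body (75 mm by 188 mm) begins 65 mm behind the grasp point.
Start: joints at [-1.281, 0.351, 1.652, -0, 1.139, -0.085], TCP at [0.201, -0.512, 0.405] pointing down, gripper open.
Joint ranges: [-2.75, 2.75], [-0.79, 2.1], [0.01, 2.65], [-1.57, 4.71], [0.07, 3.14], [-2.87, 2.87]. Speed limits (rad/s): [2.22, 2.22, 2.79, 3.14, 3.14, 3.14].

### API

Orientations are given as a unit quaternion [x, y, z, w].
In Python, from workcell import observe, get_image, camera_params, finish_job, cut_out, grip_depth gives the robot as it stands. The module is installed in compiled form; this text tells all that it offers.
- The arm moves only by the tool carry_out, never from a script. Its argument "plan" is a list of rows, each a list of 4 numbers: the shift along the world's x, y, z in m, then the turn about the world's z in rad. A call has 1 to 12 rows; each row shifts and turns the commanded pose from where the row before left it; what a row does not reach is not made up. A row lasts 1/10 s, in which the tool goes at most 50 mm and 8.59 degrees, less where a joint would pass 70% of its speed; a pose out of reach is approached as far as the arm can. A call is refused whole if a number of a shift passes 0.05 or a number of a turn 0.15, either way. A call with a gripper value outside its range is refused whole. "fingers" is the closure, from -1 (fully open) to 1 (shut), set as the call begins (left out, the last holds). The fingers move at their own pace and stop on an object; "grip_force" is the grip in N (left out, the last holds). Time passes only in rows, so rows that do not move let the fingers close. It gives the time, the measured TCP pose, the force, the opening and the grip force at its end, in the units of the state.
- observe(): the state, without advancing time (a new reading comes with each control period).
- get_image(name): name is "scene" or "top" or "wrist"; returns (picture, depth): 480x640x3 uint8, red, green, blue; 480x640 float32, m along the optical axis (not along the pixel's ray), 0 where there is no reading.
- camera_params(name): a dict with "fx", "fy", "cx", "cy" (pixels), "position" and "orientation" of the camera in the world; the wrist camera has in their place "T_tool_cam" (4x4, takes a point from camera to tool coordinates, whose origin is the TCP and whose axes are the flange's). Camera axes: x right, y up, looking along -z (the intrinsics and any distortion apply to the point x, -y, -z); pixel columns grow to the right and rows downward; lengths in m; the calibration is good to about 2 mm. A picture is of the moment at which its call begins: read the wrist's pose just before it. camera_params takes no time and is no camera call.
- finish_job(): hands the job in; it is judged then, once.
Trained networks look in the newest picture that a camera, given by its name, has taken for a name from the list of things; names that differ only in an ending like _2 or _b are one class to them, and where a whole thing is asked for, a point or a joint stands for the part that bears it (a point fixed in the world has none). Each returns a list of dicts, best first, with "conf" (0 to 1); they miss things now and then, are a little off and sometimes report something else, mostly with a low value. They report only what shows in the picture. A call takes as long as a camera call. They do not tell look-alikes from the thing itself.
- cut_out(camera, name): "mask" (480x640 bool, what is visible of it) and "extent" ([left, top, right, bottom] in pixels, round what is visible of it).
The state is a dict: "clock": time; "q": joint angles; "qd": joint speeds; "joint_torque": joint torques, N m; "tool_pos": TCP position; "ee_rot": TCP orientation; "contact_force": force on the tool from outside, world axes, zero at the start; "torque": the same for the moment, N m; "opening": finger opening in m; "grasp_force": force on a finger pad.
Only numpy, scipy, OpenCV 4.12 (cv2) and the standard library are available. Lean on these libraries where they do the work, as an engineer would, in place of code of your own. Each camera call takes 0.05 s, during which the arm holds its last target. There are 200 camera calls.

## Working session

There is one attempt and no reset: what is moved stays moved. The work goes in short steps, Python scripts to look and compute and a tool call to move; the robot and the scene stay as the last step left them, time stands still between calls to the robot, and variables do not carry over. Pictures are saved under pics/ and viewed, at most 14 in all, crops included, and the job is handed in when it is done.

Besides the shell and the picture viewer there is one more tool, called after "Request:" as name([rows], argument=value, ...), one row to a line, values as JSON. carry_out: Moves the arm, as the interface text tells. Its arguments: {"type":"object","properties":{"plan":{"type":"array"},"fingers":{"type":"number"},"grip_force":{"type":"number"}},"required":["plan"]}

```bash
mkdir -p pics
cat > h.py <<'E'
import numpy as np, cv2
from scipy.spatial.transform import Rotation as R
from workcell import *
def pose(cam, st=None):
    p=camera_params(cam)
    if 'T_tool_cam' in p:
        st=st or observe(); T=np.eye(4); T[:3,:3]=R.from_quat(st['ee_rot']).as_matrix(); T[:3,3]=st['tool_pos']
        return p, T@np.array(p['T_tool_cam'])
    T=np.eye(4); T[:3,:3]=R.from_quat(p['orientation']).as_matrix(); T[:3,3]=p['position']; return p,T
def shot(cam,fn=None):
    p,T=pose(cam); im,d=get_image(cam)
    if fn: cv2.imwrite('pics/'+fn,im[:,:,::-1])
    v,u=np.mgrid[:480,:640]
    P=np.stack([(u-p['cx'])/p['fx']*d,-(v-p['cy'])/p['fy']*d,-d],-1)
    W=P@T[:3,:3].T+T[:3,3]; W[d==0]=np.nan
    return im,d,W,p,T
def ray(p,T,u,v,z):
    r=T[:3,:3]@np.array([(u-p['cx'])/p['fx'],-(v-p['cy'])/p['fy'],-1]); return T[:3,3]+r*(z-T[2,3])/r[2]
def rect(W,m,zmin,zmax):
    q=W[m]; q=q[~np.isnan(q[:,0])]; q=q[(q[:,2]>zmin)&(q[:,2]<zmax)]
    if len(q)<5: return None
    (c,s,a)=cv2.minAreaRect((q[:,:2]*1000).astype(np.float32)); return np.round(c,1),np.round(s,1),round(a,1),len(q),np.round(np.percentile(q[:,2],[5,50,95])*1000,1)
E
python3 - <<'E'
from h import *
print(observe()); print(grip_depth)
for c in ('top','scene','wrist'):
    p=camera_params(c); print(c,p)
    im,d,W,p,T=shot(c,c+'0.png')
    if c=='wrist': continue
    for n in ['ink_tray','mending_tray','ink_stick','brush_rest','tape_roll','dropper_bottle','carton','gum_tin','stopper_jar']:
        for r in cut_out(c,n)[:4]:
            print(n,round(r['conf'],2),np.round(r['extent']),rect(W,r['mask'],-0.01,0.12),im[r['mask']].mean(0).round())
E
```

```text
{'clock': 0.0, 'q': array([-1.28057730e+00,  3.51244177e-01,  1.65244122e+00,  3.54367661e-05,
        1.13910086e+00, -8.46241904e-02]), 'qd': array([-7.04487930e-04, -8.06746134e-04, -1.01433614e-03, -6.03081228e-04,
        2.61519664e-05,  6.96060798e-04]), 'joint_torque': array([ 5.56559953e-04, -4.97323930e+01, -2.85254306e+01,  7.00103631e-02,
        2.57232506e-02, -7.85542511e-05]), 'tool_pos': array([ 0.20134565, -0.51167739,  0.40419044]), 'ee_rot': array([ 9.82489130e-01,  1.86318954e-01, -4.52385216e-05, -5.95305399e-04]), 'contact_force': array([ 0.37932241, -0.50965356,  0.55571928]), 'torque': array([-0.02535555,  0.03471643, -0.01922024]), 'grasp_force': 0.0, 'opening': 0.09283065448974186}
0.1673
top {'fx': 507.18436826147035, 'fy': 507.18436826147035, 'cx': 317.95290915069705, 'cy': 239.49937909862336, 'position': array([0.36612647, 0.03734686, 1.4669635 ]), 'orientation': array([ 0.03482359, -0.03625878, -0.7043333 ,  0.70808702])}
ink_tray 0.66 [251. 241. 318. 281.] (array([456.2, 134.1]), array([106.9, 180. ]), 8.8, 2274, array([ 1.1,  6.3, 12. ])) [188. 127.  
[... 3320 characters left out ...]
] (array([ 610.1, -129.8]), array([65.5, 70. ]), 15.3, 408, array([ 2.8, 21.5, 24.3])) [73. 91. 92.]
stopper_jar 0.19 [284. 232. 312. 249.] (array([586.1,  -4.6]), array([68.4, 69.2]), 8.0, 434, array([ 1.3, 13. , 18.7])) [160. 138. 102.]
wrist {'fx': 401.074408449643, 'fy': 401.074408449643, 'cx': 315.7750503206798, 'cy': 241.44738708369323, 'T_tool_cam': array([[ 3.47193842e-05,  9.53880045e-01,  3.00188039e-01,
         8.45973847e-02],
       [ 9.99999991e-01,  5.84128635e-06, -1.34220106e-04,
        -1.65556011e-04],
       [-1.29783365e-04,  3.00188041e-01, -9.53880036e-01,
         2.00744916e-02],
       [ 0.00000000e+00,  0.00000000e+00,  0.00000000e+00,
         1.00000000e+00]])}
```

Run:
```python
import cv2
a=cv2.imread('pics/top0.png')[160:320,140:500]; cv2.imwrite('pics/top0c.png',cv2.resize(a,(800,356),interpolation=2))
```

```text
(no output)
```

View pics/top0c.png

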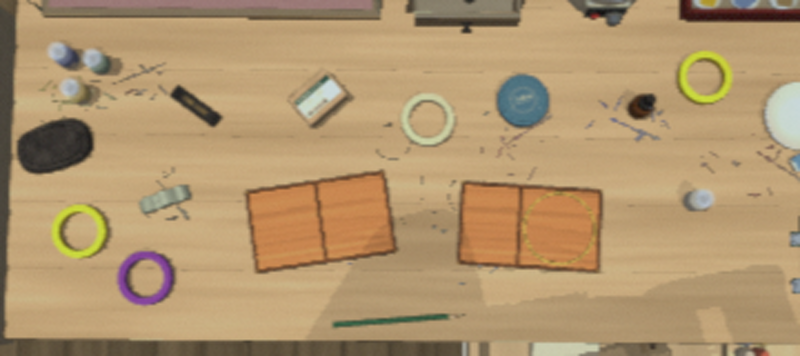

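View pics/scene0.png

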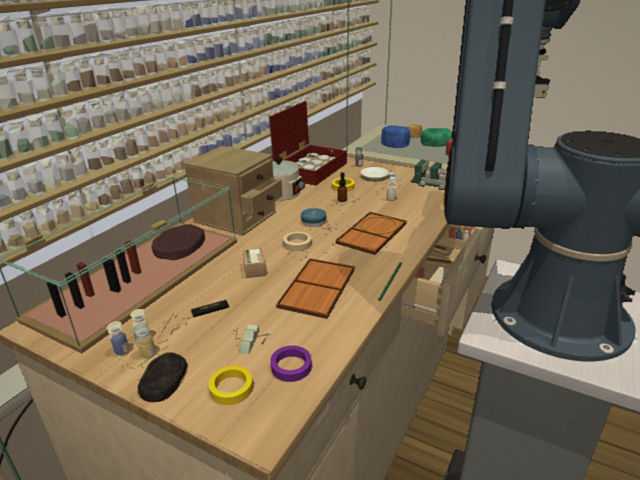

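The cream ring at top px (332,214) is the tape roll. Its look-alikes are the yellow rings at (455,196) and (176,265) and the purple ring at (207,285). The mending tray is at (380,262) with the seat at its right end. The ink tray is at (285,261), and the stick, rest, carton and bottle are at (227,207), (214,247), (284,202) and (430,208).

Request:
carry_out([
  [0.025, 0.037, 0, -0.0375],
  [0.025, 0.037, 0, -0.0375],
  [0.025, 0.037, 0, -0.0375],
  [0.025, 0.037, 0, -0.0375],
  [0.025, 0.037, 0, -0.0375],
  [0.025, 0.037, 0, -0.0375],
  [0.025, 0.037, 0, -0.0375],
  [0.025, 0.037, 0, -0.0375],
  [0.025, 0.037, 0, -0.0375],
  [0.025, 0.037, 0, -0.0375],
  [0, 0, 0, 0],
  [0, 0, 0, 0],
], fingers=-1, grip_force=15)

```text
clock: 2.25
tool_pos: [0.4515, -0.1413, 0.4047]
ee_rot: [1.0, 0.001, -0.0, 0.0]
contact_force: [0.4, 0.0, 0.4]
opening: 0.0932
grasp_force: 0.0
```

```bash
cat >> h.py <<'E'
def look(names,fn,zs=(-0.01,0.12)):
    s=observe(); yaw=R.from_quat(s['ee_rot']).as_matrix()[:2,0]; print('tcp',s['tool_pos'].round(4),'yaw',round(float(np.arctan2(yaw[1],yaw[0])),3),'t',round(s['clock'],1),'open',round(s['opening'],4),'F',s['contact_force'].round(1))
    im,d,W,p,T=shot('wrist',fn)
    for n in names:
        for r in cut_out('wrist',n)[:3]:
            print(n,round(r['conf'],2),np.round(r['extent']),rect(W,r['mask'],*zs),im[r['mask']].mean(0).round())
    return im,d,W,p,T
E
python3 - <<'E'
from h import *
look(['mending_tray','tape_roll','ink_tray','gum_tin','dropper_bottle','carton'],'w1.png')
E
```

```text
tcp [ 0.4515 -0.1413  0.4047] yaw 0.002 t 2.2 open 0.0932 F [0.4 0.  0.4]
mending_tray 0.83 [218. 148. 414. 268.] (array([ 447.6, -139. ]), array([189.4, 111.3]), 86.8, 21223, array([ 4.8,  6.2, 10. ])) [149.  98.  61.]
tape_roll 0.74 [113.   2. 203.  96.] (array([588.2,  -5.6]), array([69.2, 68.4]), 54.2, 3790, array([ 3.8, 17.6, 19.1])) [175. 158. 123.]
tape_roll 0.62 [547.   1. 631.  26.] (array([ 620.2, -366. ]), array([57. , 18.5]), 90.0, 1310, array([ 0.9, 17.2, 19.1])) [169. 159.  67.]
ink_tray 0.82 [  1. 136. 141. 263.] (array([456. , 115.4]), array([112.5, 150.2]), 8.8, 14682, array([4.6, 6.1, 9.9])) [170. 111.  69.]
gum_tin 0.83 [263.   3. 344.  62.] (array([ 602.6, -130.8]), array([47.1, 69.4]), 4.7, 4300, array([21.7, 23.1, 24.5])) [ 88. 114. 118.]
gum_tin 0.55 [ 0.  0. 31. 56.] (array([603. , 115.5]), array([15.4, 49. ]), 58.0, 1106, array([ 2.8, 14.4, 33.1])) [67. 54. 40.]
dropper_bottle 0.81 [466.   0. 538.  49.] (array([ 613.1, -297.9]), array([31.4, 65.8]), 25.9, 2322, array([ 1.5, 43.7, 85.5])) [51. 36. 25.]
carton 0.61 [ 1.  0. 33. 58.] (array([602.9, 115.6]), array([16. , 49.7]), 58.5, 1146, array([ 1.7, 13.7, 33. ])) [68. 55. 40.]
```

View pics/w1.png

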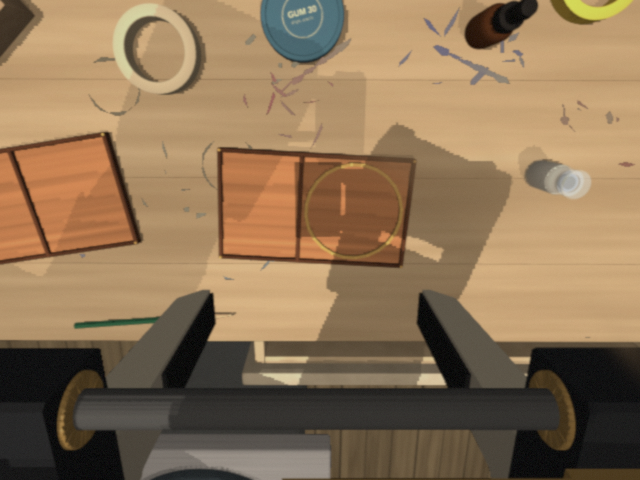

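Request:
carry_out([
  [0.0273, 0.0271, -0.03, 0],
  [0.0273, 0.0271, -0.03, 0],
  [0.0273, 0.0271, -0.03, 0],
  [0.0273, 0.0271, -0.03, 0],
  [0.0273, 0.0271, -0.03, 0],
  [0, 0, -0.02, 0],
  [0, 0, -0.02, 0],
  [0, 0, -0.0125, 0],
  [0, 0, -0.01, 0],
  [0, 0, 0, 0],
  [0, 0, 0, 0],
])

```text
clock: 3.7
tool_pos: [0.5881, -0.0066, 0.1929]
ee_rot: [1.0, -0.0, 0.0, 0.0]
contact_force: [-0.5, 0.2, -0.0]
opening: 0.0929
grasp_force: 0.0
```

Run:
```python
from h import *
p=camera_params('wrist'); T=np.eye(4); T[:3,:3]=R.from_quat([1,.001,0,0]).as_matrix(); T[:3,3]=[.4515,-.1413,.4047]; T=T@p['T_tool_cam']
c=[ray(p,T,*x,0.01)[:2] for x in [(220,148),(414,158),(402,266),(221,257)]]
print(np.round(c,4),np.mean(c,0)); print('seat',ray(p,T,353,211,0.008), 'roll',ray(p,T,157,49,.018), observe()['tool_pos'])
```

```text
[[ 0.5073 -0.0535]
 [ 0.4987 -0.2312]
 [ 0.3926 -0.2272]
 [ 0.4018 -0.0472]] [ 0.45009943 -0.13976887]
seat [ 0.44825657 -0.17680411  0.008     ] roll [ 0.58834598 -0.00853536  0.018     ] [ 0.58806501 -0.00660121  0.19286319]
```

Request:
carry_out([
  [0, 0, 0, 0],
  [0, 0, 0, 0],
  [0, 0, 0, 0],
  [0, 0, 0, 0],
  [0, 0, 0, 0],
  [0, 0, 0, 0],
  [0, 0, 0, 0],
  [0, 0, 0, 0],
], fingers=1, grip_force=12)

```text
clock: 4.5
tool_pos: [0.588, -0.0063, 0.1925]
ee_rot: [1.0, -0.0, 0.0, 0.0]
contact_force: [-1.1, -0.3, 5.6]
opening: 0.068
grasp_force: 12.0
```

Request:
carry_out([
  [0, 0, 0.03, 0],
  [0, 0, 0.03, 0],
  [-0.028, -0.0341, 0, 0],
  [-0.028, -0.0341, 0, 0],
  [-0.028, -0.0341, 0, 0],
  [-0.028, -0.0341, 0, 0],
  [-0.028, -0.0341, 0, 0],
  [0, 0, -0.02, 0],
  [0, 0, -0.0125, 0],
  [0, 0, 0, 0],
  [0, 0, 0, 0],
])

```text
clock: 5.6
tool_pos: [0.4483, -0.1762, 0.2196]
ee_rot: [1.0, 0.0, -0.0, -0.0]
contact_force: [-0.6, -0.4, 0.6]
opening: 0.0677
grasp_force: 12.0
```

Run:
```python
from h import *
im,*_=look(['tape_roll','mending_tray'],'w2.png')
```

```text
tcp [ 0.4483 -0.1762  0.2196] yaw 0.001 t 5.6 open 0.0677 F [-0.6 -0.4  0.6]
tape_roll 0.89 [237. 231. 397. 388.] (array([ 433.8, -174.7]), array([71.4, 98.7]), 79.8, 12278, array([30.9, 44.6, 45.8])) [137. 119.  93.]
mending_tray 0.75 [ 50. 166. 438. 383.] (array([ 445.6, -136.6]), array([194.4, 116. ]), 86.9, 51233, array([ 4.9,  6.1, 10. ])) [150.  99.  62.]
```

View pics/w2.png

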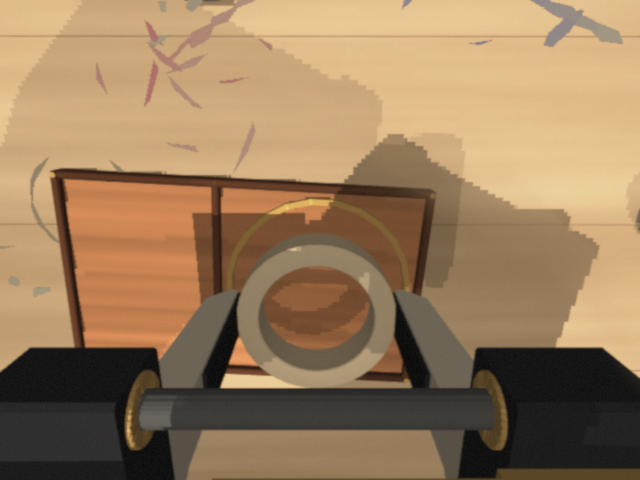

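Roll is held level at px (317,310), and the hoop spans columns 230–408, so it is centred to about 1 mm. I'll lower it and release.

Request:
carry_out([
  [0, -0.001, -0.01, 0],
  [0, 0, -0.0105, 0],
  [0, 0, 0, 0],
  [0, 0, 0, 0],
])

```text
clock: 6.15
tool_pos: [0.4477, -0.1777, 0.1987]
ee_rot: [1.0, -0.0, -0.001, -0.0]
contact_force: [0.1, 0.4, -0.4]
opening: 0.0678
grasp_force: 12.0
```

Request:
carry_out([
  [0, 0, 0, 0],
  [0, 0, 0, 0],
  [0, 0, 0, 0],
  [0, 0, 0, 0],
  [0, 0, 0.02, 0],
  [0, 0, 0.04, 0],
  [0, 0, 0.04, 0],
  [0, 0, 0.04, 0],
  [0, 0, 0.03, 0],
  [0, 0, 0, 0],
  [0, 0, 0, 0],
], fingers=-1)

```text
clock: 7.25
tool_pos: [0.4477, -0.1777, 0.3693]
ee_rot: [1.0, -0.0, 0.0, 0.0]
contact_force: [1.0, -0.0, -0.8]
opening: 0.0933
grasp_force: 0.0
```

```bash
cat >> h.py <<'E'
def ring(W,c=(.448,-.177),z=(.021,.028)):
    q=W.reshape(-1,3); q=q[~np.isnan(q[:,0])]; q=q[(q[:,2]>z[0])&(q[:,2]<z[1])&(np.hypot(q[:,0]-c[0],q[:,1]-c[1])<.06)]
    e=cv2.minEnclosingCircle((q[:,:2]*1000).astype(np.float32)); print('ring',e,len(q),np.percentile(q[:,2],[5,50,95]).round(4))
E
python3 - <<'E'
from h import *
im,d,W,p,T=look(['tape_roll','mending_tray','dropper_bottle'],'w3.png'); ring(W)
E
```

```text
tcp [ 0.4477 -0.1777  0.3693] yaw -0.0 t 7.2 open 0.0933 F [ 1.  -0.  -0.8]
tape_roll 0.8 [275. 179. 360. 264.] (array([ 448.1, -177.4]), array([68.5, 67.5]), 22.7, 2925, array([11.1, 23.7, 25. ])) [144. 125.  97.]
tape_roll 0.79 [539.   0. 587.  10.] (array([ 613. , -364.3]), array([30.7,  4.2]), 83.5, 294, array([ 1.1,  9.8, 18.2])) [122. 106.  45.]
mending_tray 0.82 [162. 144. 382. 277.] (array([ 447.2, -137.3]), array([190.2, 113. ]), 86.8, 22598, array([ 4.8,  6.2, 10.1])) [152. 100.  63.]
dropper_bottle 0.87 [435.   0. 493.  34.] (array([ 599.3, -281.1]), array([33.3, 18.9]), 60.2, 1560, array([ 7.7, 40.2, 62.4])) [46. 29. 18.]
dropper_bottle 0.75 [275. 177. 359. 261.] (array([ 447.6, -177. ]), array([69.1, 68.2]), 21.5, 2983, array([10.7, 23.6, 25. ])) [144. 125.  97.]
ring ((447.6465148925781, -177.31689453125), 34.659873962402344) 2515 [0.0225 0.0238 0.0251]
```

View pics/w3.png

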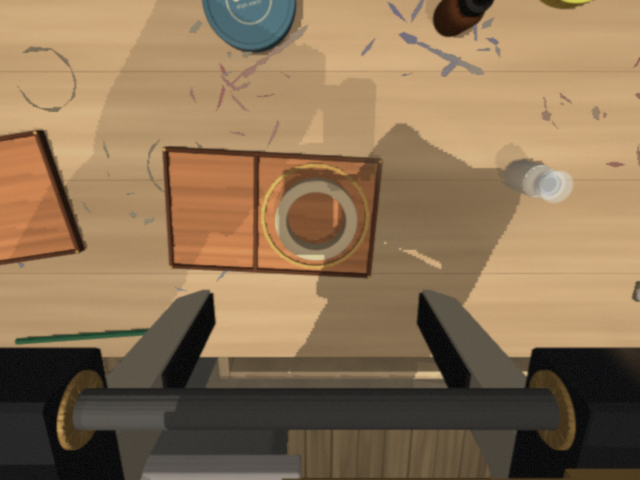

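The roll lies flat and centred at px (316,220), with hoop gold visible all round. Next is the bottle.

Request:
carry_out([
  [0.0385, -0.0255, 0, 0],
  [0.0385, -0.0255, 0, 0],
  [0.0385, -0.0255, 0, 0],
  [0.0385, -0.0255, 0, 0],
  [0, 0, 0, 0],
  [0, 0, 0, 0],
], fingers=0)

```text
clock: 8.05
tool_pos: [0.602, -0.28, 0.3672]
ee_rot: [1.0, -0.0, -0.001, -0.001]
contact_force: [0.1, -0.6, -1.1]
opening: 0.0496
grasp_force: 0.0
```

Run:
```python
from h import *
im,d,W,p,T=look(['dropper_bottle','tape_roll'],'w4.png')
q=W.reshape(-1,3); q=q[~np.isnan(q[:,0])]; q=q[np.hypot(q[:,0]-.602,q[:,1]+.278)<.05]
for a,b in [(.02,.045),(.045,.055),(.055,.075),(.08,.09)]:
    s=q[(q[:,2]>a)&(q[:,2]<b)]
    if len(s)>5: print(a,b,len(s),cv2.minEnclosingCircle((s[:,:2]*1000).astype(np.float32)),s.mean(0).round(4))
```

```text
tcp [ 0.602  -0.28    0.3672] yaw -0.0 t 8.1 open 0.0496 F [ 0.1 -0.6 -1.1]
dropper_bottle 0.95 [302. 197. 335. 247.] (array([ 606.5, -279.4]), array([25. , 31.3]), 12.5, 1286, array([15.2, 52. , 85.9])) [41. 31. 22.]
tape_roll 0.85 [379. 122. 466. 208.] (array([ 645.7, -367.6]), array([68.8, 68.2]), 55.2, 3366, array([ 5.5, 17.7, 19.1])) [172. 148.  69.]
tape_roll 0.65 [186. 343. 201. 349.] (array([ 477.4, -160.8]), array([ 1.2, 14.7]), 28.8, 66, array([ 5.8, 12.2, 19.4])) [107.  87.  66.]
0.02 0.045 514 ((605.392822265625, -281.3348693847656), 14.119980812072754) [ 0.6129 -0.2813  0.0376]
0.045 0.055 58 ((607.4428100585938, -281.2061767578125), 9.632094383239746) [ 0.6126 -0.2811  0.0514]
0.055 0.075 334 ((605.3906860351562, -281.4890441894531), 9.710163116455078) [ 0.6094 -0.2813  0.0618]
0.08 0.09 253 ((605.3984985351562, -281.29730224609375), 6.19530725479126) [ 0.6062 -0.2814  0.0848]
```

View pics/w4.png

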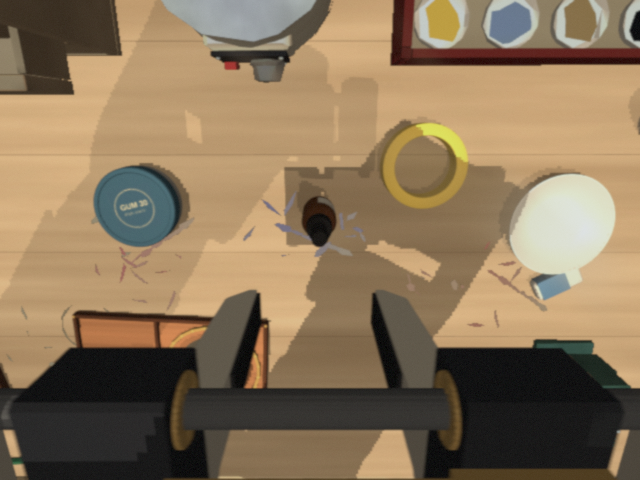

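The bottle stands at px (319,222) with the scale and cabinet well behind it. I'll grasp its body at 40 mm.

Request:
carry_out([
  [0.0034, -0.0013, -0.03, 0],
  [0, 0, -0.04, 0],
  [0, 0, -0.04, 0],
  [0, 0, -0.03, 0],
  [0, 0, -0.02, 0],
  [0, 0, 0, 0],
  [0, 0, 0, 0],
])

```text
clock: 8.9
tool_pos: [0.6052, -0.2809, 0.2103]
ee_rot: [1.0, -0.0, 0.0, 0.0]
contact_force: [0.3, -0.4, 0.8]
opening: 0.0461
grasp_force: 0.0
```

Request:
carry_out([
  [0, 0, 0, 0],
  [0, 0, 0, 0],
  [0, 0, 0, 0],
  [0, 0, 0, 0],
  [0, 0, 0, 0],
  [0, 0, 0, 0],
], fingers=1, grip_force=15)

```text
clock: 9.5
tool_pos: [0.6055, -0.2812, 0.2103]
ee_rot: [1.0, -0.0, 0.001, 0.0]
contact_force: [-1.2, 0.1, 7.5]
opening: 0.0279
grasp_force: 15.0
```

Request:
carry_out([
  [0, 0, 0.03, 0],
  [0, 0, 0.04, 0],
  [0, 0, 0.01, 0],
  [-0.0395, 0.026, 0, 0],
  [-0.0395, 0.026, 0, 0],
  [-0.0395, 0.026, 0, 0],
  [-0.0395, 0.026, 0, 0],
  [0, 0, -0.02, 0],
  [0, 0, -0.025, 0],
  [0, 0, 0, 0],
  [0, 0, 0, 0],
])

```text
clock: 10.6
tool_pos: [0.4474, -0.1772, 0.2444]
ee_rot: [1.0, -0.0, -0.0, -0.0]
contact_force: [0.0, -0.5, -0.1]
opening: 0.0273
grasp_force: 15.0
```

Run:
```python
from h import *
im,d,W,p,T=look(['tape_roll','dropper_bottle'],'w5.png')
ring(W,z=(.022,.0255))
q=W.reshape(-1,3); q=q[~np.isnan(q[:,0])]; q=q[np.hypot(q[:,0]-.4476,q[:,1]+.1773)<.04]
for a,b in [(.04,.06),(.06,.08),(.09,.105),(.115,.125)]:
    s=q[(q[:,2]>a)&(q[:,2]<b)]
    if len(s)>5: print(a,b,len(s),cv2.minEnclosingCircle((s[:,:2]*1000).astype(np.float32)),s.mean(0).round(4))
```

```text
tcp [ 0.4474 -0.1772  0.2444] yaw -0.0 t 10.6 open 0.0273 F [ 0.  -0.5 -0.1]
tape_roll 0.95 [254. 206. 385. 296.] (array([ 456.6, -177.4]), array([52.1, 75.4]), 0.1, 4712, array([ 7. , 23.7, 24.9])) [161. 141. 110.]
dropper_bottle 0.76 [283. 267. 347. 389.] (array([ 418.7, -166.6]), array([27.8, 88.9]), 70.9, 6193, array([ 44.7,  79. , 115.4])) [48. 35. 26.]
ring ((447.9287414550781, -177.42947387695312), 34.61075210571289) 3601 [0.0228 0.0239 0.0249]
0.04 0.06 910 ((456.53875732421875, -176.87896728515625), 19.741392135620117) [ 0.458  -0.1766  0.0511]
0.06 0.08 3691 ((455.75262451171875, -176.67657470703125), 28.75941276550293) [ 0.4554 -0.1768  0.0721]
0.09 0.105 3927 ((455.7334289550781, -176.7216796875), 30.150930404663086) [ 0.4537 -0.1768  0.0972]
0.115 0.125 1315 ((452.3382568359375, -176.79319763183594), 21.435853958129883) [ 0.4546 -0.1769  0.1187]
```

View pics/w5.png

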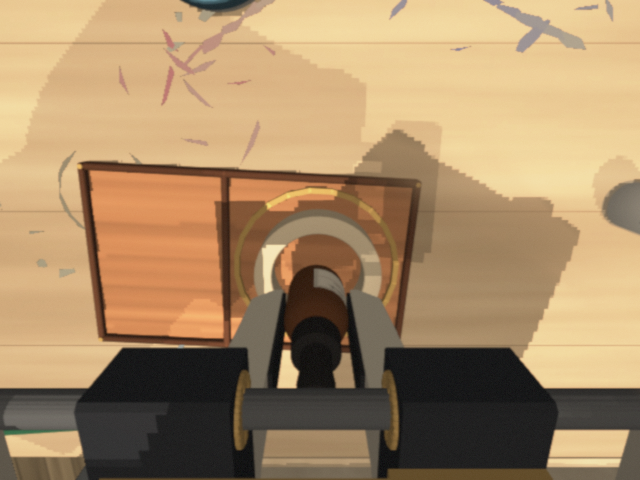

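The bottle at column 317 lines up with the ring at column 318, so I'll lower it in.

Request:
carry_out([
  [0, 0, -0.01, 0],
  [0, 0, -0.01, 0],
  [0, 0, -0.0075, 0],
  [0, 0, 0, 0],
  [0, 0, 0, 0],
])

```text
clock: 11.25
tool_pos: [0.4472, -0.1771, 0.2163]
ee_rot: [1.0, -0.0, -0.0, -0.0]
contact_force: [0.1, -0.1, -0.1]
opening: 0.0277
grasp_force: 15.0
```

Request:
carry_out([
  [0, 0, 0, 0],
  [0, 0, 0, 0],
  [0, 0, 0, 0],
  [0, 0, 0, 0],
  [0, 0, 0.04, 0],
  [0, 0, 0.04, 0],
  [0, 0, 0.04, 0],
  [0, 0, 0.04, 0],
  [0, 0, 0, 0],
  [0, 0, 0, 0],
], fingers=-0.3)

```text
clock: 12.25
tool_pos: [0.4471, -0.177, 0.3771]
ee_rot: [1.0, -0.0, 0.001, 0.0]
contact_force: [0.4, 0.3, -1.1]
opening: 0.0601
grasp_force: 0.0
```

Run:
```python
from h import *
im,d,W,p,T=look(['tape_roll','dropper_bottle','carton','ink_tray'],'w6.png')
ring(W,z=(.022,.0255))
q=W.reshape(-1,3); q=q[~np.isnan(q[:,0])]; q=q[np.hypot(q[:,0]-.4476,q[:,1]+.1773)<.03]
for a,b in [(.027,.05),(.06,.08),(.085,.098)]:
    s=q[(q[:,2]>a)&(q[:,2]<b)]
    if len(s)>5: print(a,b,len(s),cv2.minEnclosingCircle((s[:,:2]*1000).astype(np.float32)),s.mean(0).round(4))
```

```text
tcp [ 0.4471 -0.177   0.3771] yaw -0.0 t 12.2 open 0.0601 F [ 0.4  0.3 -1.1]
tape_roll 0.85 [535.   0. 588.  11.] (array([ 613.5, -363.3]), array([32. ,  5.4]), 82.6, 374, array([ 1.8, 12.9, 18.8])) [145. 131.  54.]
tape_roll 0.56 [276. 178. 357. 260.] (array([ 445.9, -175.8]), array([71.4, 73.1]), 30.4, 2782, array([ 9.5, 23.7, 25.1])) [151. 131. 101.]
dropper_bottle 0.74 [299. 201. 333. 252.] (array([ 449.5, -176.6]), array([22.5, 27. ]), 0.7, 1274, array([20.9, 58.2, 91.9])) [41. 30. 22.]
ink_tray 0.64 [  1. 134.  90. 261.] (array([460.8,  82. ]), array([110.8,  83.9]), 8.8, 8899, array([4.4, 6.1, 9.9])) [171. 111.  70.]
ring ((447.73388671875, -177.19821166992188), 34.60432815551758) 2292 [0.0227 0.0239 0.0251]
0.027 0.05 481 ((446.9388122558594, -176.4474639892578), 13.989545822143555) [ 0.4542 -0.1768  0.0436]
0.06 0.08 326 ((446.84088134765625, -176.4072265625), 9.679460525512695) [ 0.4509 -0.1764  0.0675]
0.085 0.098 260 ((446.96246337890625, -176.52674865722656), 6.346556663513184) [ 0.4477 -0.1765  0.0906]
```

Bottle stands upright on the floor in the roll, both circles concentric within 1 mm. On to the carton.

Request:
carry_out([
  [0.021, 0.039, 0, 0],
  [0.021, 0.039, 0, 0],
  [0.021, 0.039, 0, 0],
  [0.021, 0.039, 0, 0],
  [0.021, 0.039, 0, 0],
  [0.021, 0.039, 0, 0],
  [0.021, 0.039, 0, 0],
  [0.021, 0.039, 0, 0],
  [0, 0, 0, 0],
  [0, 0, 0, 0],
], fingers=-0.5)

```text
clock: 13.5
tool_pos: [0.6152, 0.1355, 0.3754]
ee_rot: [1.0, 0.001, -0.001, 0.0]
contact_force: [-0.3, -0.4, -0.4]
opening: 0.0695
grasp_force: 0.0
```

Run:
```python
from h import *
im,d,W,p,T=look(['carton'],'w7.png',(.03,.045))
look(['ink_tray'],None); look(['ink_stick'],None,(.004,.02))
```

```text
tcp [0.6152 0.1355 0.3754] yaw 0.001 t 13.5 open 0.0695 F [-0.3 -0.4 -0.4]
carton 0.65 [271. 172. 356. 265.] (array([613.1, 137. ]), array([44.2, 62.1]), 40.9, 3887, array([34.9, 36.2, 37.5])) [114. 101.  82.]
tcp [0.615  0.1341 0.3761] yaw -0.001 t 13.6 open 0.0701 F [-0.4 -0.1  0.3]
ink_tray 0.69 [225. 311. 412. 389.] (array([463. , 135.5]), array([ 92.2, 188.8]), 8.8, 11826, array([4.7, 6. , 9.5])) [162. 105.  66.]
tcp [0.615  0.1338 0.3766] yaw -0.002 t 13.7 open 0.0694 F [ 0.6 -0.2  0.8]
ink_stick 0.96 [ 92. 194. 180. 255.] (array([604.8, 298.5]), array([71.9, 20.2]), 54.3, 1778, array([ 6.2,  9.6, 10.9])) [54. 46. 36.]
```

View pics/w7.png

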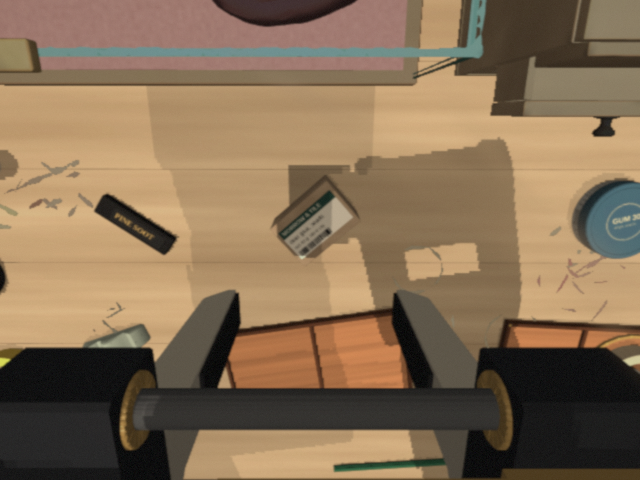

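Carton at px (314,215), long axis up-right; ink stick at (137,223). I'll turn the fingers onto the carton's short axis the long way, to keep joint 6 in range for placing.

Run:
```python
from h import *
im,d,W,p,T=look([],None)
q=W[:170].reshape(-1,3); q=q[~np.isnan(q[:,0])]
for y in np.arange(0,.4,.05):
    s=q[(q[:,2]>.05)&(abs(q[:,1]-y)<.03)&(q[:,0]>.6)]
    if len(s)>10: print(round(y,2),s[:,0].min().round(3),s[:,2].max().round(3))
```

```text
tcp [0.6151 0.134  0.3769] yaw -0.001 t 13.8 open 0.0699 F [ 0.7 -0.3 -0.3]
0.0 0.699 0.171
0.05 0.725 0.171
0.1 0.726 0.151
0.15 0.726 0.151
0.2 0.726 0.151
0.25 0.718 0.159
0.3 0.718 0.159
```

Request:
carry_out([
  [-0.0004, 0.0006, 0, 0.143],
  [-0.0004, 0.0006, 0, 0.143],
  [-0.0004, 0.0006, 0, 0.143],
  [-0.0004, 0.0006, 0, 0.143],
  [-0.0004, 0.0006, 0, 0.143],
  [0, 0, 0, 0.143],
  [0, 0, 0, 0.143],
  [0, 0, 0, 0.143],
  [0, 0, 0, 0.143],
  [0, 0, 0, 0.143],
  [0, 0, 0, 0.143],
  [0, 0, 0, 0.143],
])

```text
clock: 15.05
tool_pos: [0.6132, 0.1375, 0.3769]
ee_rot: [0.652, 0.758, 0.0, 0.0]
contact_force: [-0.3, 0.7, -1.1]
opening: 0.0697
grasp_force: 0.0
```

Request:
carry_out([
  [0, 0, 0, 0.143],
  [0, 0, 0, 0.143],
  [0, 0, 0, 0.143],
  [0, 0, 0, 0.143],
  [0, 0, 0, 0],
  [0, 0, 0, 0],
])

```text
clock: 15.65
tool_pos: [0.6132, 0.1376, 0.3768]
ee_rot: [0.416, 0.909, 0.0, 0.0]
contact_force: [0.5, -0.4, 0.2]
opening: 0.0699
grasp_force: 0.0
```

Run:
```python
from h import *
im,d,W,p,T=look(['carton'],None,(.03,.045))
```

```text
tcp [0.6132 0.1376 0.3768] yaw 2.283 t 15.7 open 0.0699 F [ 0.5 -0.4  0.2]
carton 0.61 [286. 176. 341. 257.] (array([612.7, 136.8]), array([43.9, 62. ]), 41.2, 3825, array([35. , 36.3, 37.6])) [158. 146. 119.]
```

Request:
carry_out([
  [-0.0005, -0.0008, -0.04, 0],
  [0, 0, -0.045, 0],
  [0, 0, -0.045, 0],
  [0, 0, -0.03, 0],
  [0, 0, -0.024, 0],
  [0, 0, 0, 0],
  [0, 0, 0, 0],
])

```text
clock: 16.45
tool_pos: [0.613, 0.1371, 0.1933]
ee_rot: [0.415, 0.91, 0.0, 0.0]
contact_force: [0.4, 0.0, 0.5]
opening: 0.0695
grasp_force: 0.0
```

Request:
carry_out([
  [0, 0, 0, 0],
  [0, 0, 0, 0],
  [0, 0, 0, 0],
  [0, 0, 0, 0],
  [0, 0, 0, 0],
  [0, 0, 0, 0],
  [0, 0, 0, 0],
], fingers=1, grip_force=15)

```text
clock: 17.15
tool_pos: [0.6129, 0.1371, 0.1934]
ee_rot: [0.414, 0.91, 0.0, 0.0]
contact_force: [-1.5, 0.2, 6.2]
opening: 0.0439
grasp_force: 15.0
```

Request:
carry_out([
  [0, 0, 0.03, 0],
  [0, 0, 0.05, 0],
  [0, 0, 0.02, 0],
  [-0.0229, -0.032, 0, -0.11],
  [-0.0229, -0.032, 0, -0.11],
  [-0.0229, -0.032, 0, -0.11],
  [-0.0229, -0.032, 0, -0.11],
  [-0.0229, -0.032, 0, -0.11],
  [-0.0229, -0.032, 0, -0.11],
  [-0.0229, -0.032, 0, -0.11],
  [0, 0, -0.03, 0],
  [0, 0, -0.03, 0],
])

```text
clock: 18.35
tool_pos: [0.4522, -0.0879, 0.2328]
ee_rot: [0.726, 0.687, 0.001, 0.001]
contact_force: [-0.2, -0.1, -1.1]
opening: 0.044
grasp_force: 15.0
```

Request:
carry_out([
  [0, 0, 0, 0],
  [0, 0, -0.01, 0],
  [0, 0, 0, 0],
  [0, 0, 0, 0],
])

```text
clock: 18.75
tool_pos: [0.4528, -0.0868, 0.2234]
ee_rot: [0.725, 0.688, 0.0, 0.0]
contact_force: [-0.3, 0.0, 0.3]
opening: 0.044
grasp_force: 15.0
```

Run:
```python
from h import *
im,d,W,p,T=look(['carton','mending_tray'],'w8.png')
```

```text
tcp [ 0.4528 -0.0868  0.2234] yaw 1.518 t 18.8 open 0.044 F [-0.3  0.   0.3]
carton 0.78 [254. 236. 376. 389.] (array([ 449.6, -102.1]), array([64.3, 96.4]), 0.7, 16573, array([42.3, 66.2, 67.3])) [124. 111.  89.]
mending_tray 0.88 [206. 203. 423. 478.] (array([ 449.3, -133.9]), array([175.5, 114.4]), 87.0, 15877, array([ 4.9,  6.3, 10.3])) [133.  87.  55.]
```

View pics/w8.png

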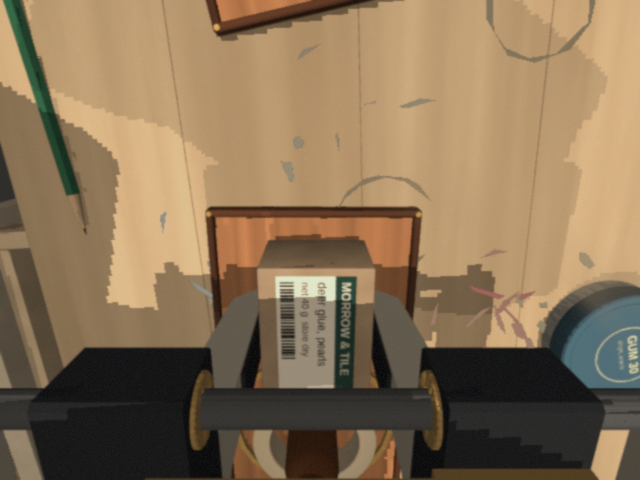

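Carton sits square over the plain compartment (tray edges at columns 208 and 420, carton 258–375). I'll lower and release.

Request:
carry_out([
  [0, 0, -0.012, 0],
  [0, 0, -0.0115, 0],
  [0, 0, 0, 0],
  [0, 0, 0, 0],
])

```text
clock: 19.3
tool_pos: [0.4523, -0.0868, 0.1983]
ee_rot: [0.726, 0.688, -0.0, -0.001]
contact_force: [-1.2, -0.6, -0.7]
opening: 0.0442
grasp_force: 15.0
```

Request:
carry_out([
  [0, 0, 0, 0],
  [0, 0, 0, 0],
  [0, 0, 0, 0],
  [0, 0, 0, 0],
  [0, 0, 0.02, 0],
  [0, 0, 0.04, 0],
  [0, 0, 0.04, 0],
  [0, 0, 0.04, 0],
  [0, 0, 0.04, 0],
  [0, 0, 0, 0],
  [0, 0, 0, 0],
], fingers=-0.4)

```text
clock: 20.4
tool_pos: [0.4523, -0.0869, 0.3796]
ee_rot: [0.726, 0.688, 0.0, 0.001]
contact_force: [-0.2, -0.3, -0.7]
opening: 0.0649
grasp_force: 0.0
```

Run:
```python
from h import *
im,d,W,p,T=look(['carton'],'w9.png',(.035,.05)); look(['ink_tray'],None)
print(observe()['q'])
```

```text
tcp [ 0.4523 -0.0869  0.3796] yaw 1.518 t 20.4 open 0.0649 F [-0.2 -0.3 -0.7]
carton 0.78 [288. 174. 344. 260.] (array([452.3, -86.5]), array([62.2, 44. ]), 86.8, 3948, array([40.9, 42.3, 43.5])) [173. 160. 133.]
tcp [ 0.4522 -0.0868  0.3781] yaw 1.518 t 20.5 open 0.0654 F [0.5 0.  0.3]
ink_tray 0.73 [246.   2. 395.  71.] (array([464.8,  66.9]), array([112. ,  52.2]), 7.9, 8166, array([ 4.6,  6.2, 10.1])) [170. 111.  70.]
[-2.90854988e-01  2.21923628e-01  1.90192571e+00  2.83024601e-05
  1.02013251e+00 -2.37835221e-01]
```

Carton is flat on the floor (top at 42.3 mm). Next, above the ink stick.

Request:
carry_out([
  [0.017, 0.0428, 0, -0.0634],
  [0.017, 0.0428, 0, -0.0634],
  [0.017, 0.0428, 0, -0.0634],
  [0.017, 0.0428, 0, -0.0634],
  [0.017, 0.0428, 0, -0.0634],
  [0.017, 0.0428, 0, -0.0634],
  [0.017, 0.0428, 0, -0.0634],
  [0.017, 0.0428, 0, -0.0634],
  [0.017, 0.0428, 0, -0.0634],
  [0, 0, 0, 0],
  [0, 0, 0, 0],
], fingers=0)

```text
clock: 21.7
tool_pos: [0.6053, 0.2989, 0.3773]
ee_rot: [0.89, 0.457, -0.001, -0.0]
contact_force: [-0.5, 0.1, 0.1]
opening: 0.0469
grasp_force: 0.0
```

Run:
```python
from h import *
im,d,W,p,T=look(['ink_stick'],'w10.png',(.004,.02)); look(['brush_rest'],None,(.004,.03))
q=W.reshape(-1,3); q=q[~np.isnan(q[:,0])]
for y in np.arange(.2,.4,.05):
    s=q[(q[:,2]>.05)&(abs(q[:,1]-y)<.03)&(q[:,0]>.6)&(q[:,2]<.18)]
    if len(s)>10: print(round(y,2),s[:,0].min().round(3),s[:,2].max().round(3))
```

```text
tcp [0.6053 0.2989 0.3773] yaw 0.949 t 21.7 open 0.0469 F [-0.5  0.1  0.1]
ink_stick 0.96 [304. 171. 331. 253.] (array([604.5, 298.7]), array([72.7, 18.8]), 54.0, 1681, array([ 8. ,  9.6, 11. ])) [55. 47. 37.]
tcp [0.6053 0.2975 0.3783] yaw 0.947 t 21.8 open 0.0467 F [-0.  -0.9  0.4]
brush_rest 0.8 [150. 227. 221. 280.] (array([482.6, 335.9]), array([20.4, 66.3]), 20.3, 1670, array([ 5.7, 13.3, 21.6])) [143. 142. 119.]
0.2 0.725 0.15
0.25 0.718 0.159
0.3 0.718 0.159
0.35 0.725 0.151
```

View pics/w10.png

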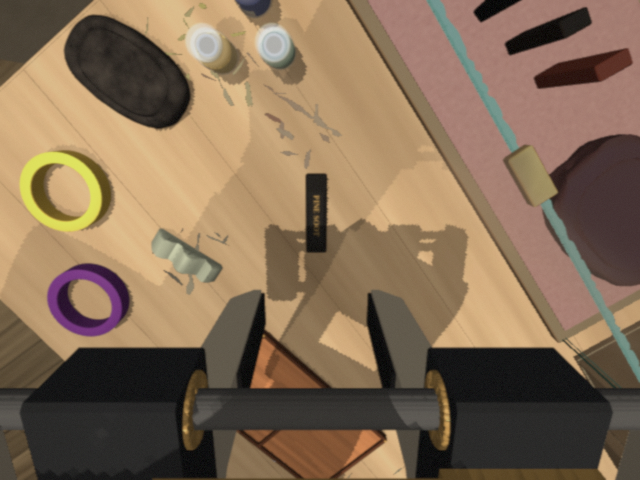

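Stick is upright in the view at px (317,212), between the fingers and clear of the case. Descending.

Request:
carry_out([
  [-0.0006, 0, -0.04, 0],
  [0, 0, -0.045, 0],
  [0, 0, -0.045, 0],
  [0, 0, -0.035, 0],
  [0, 0, -0.02, 0],
  [0, 0, 0, 0],
  [0, 0, 0, 0],
])

```text
clock: 22.6
tool_pos: [0.6052, 0.2978, 0.1952]
ee_rot: [0.89, 0.456, 0.0, 0.0]
contact_force: [-0.0, -0.5, 0.5]
opening: 0.0465
grasp_force: 0.0
```

Request:
carry_out([
  [0, 0.0005, -0.0065, 0],
  [0, 0, 0, 0],
  [0, 0, 0, 0],
])

```text
clock: 22.9
tool_pos: [0.605, 0.2988, 0.1885]
ee_rot: [0.89, 0.456, 0.0, 0.0]
contact_force: [0.8, -0.2, -1.1]
opening: 0.046
grasp_force: 0.0
```

Request:
carry_out([
  [0, 0, 0, 0],
  [0, 0, 0, 0],
  [0, 0, 0, 0],
  [0, 0, 0, 0],
  [0, 0, 0, 0],
  [0, 0, 0, 0],
  [0, 0, 0, 0],
], fingers=1, grip_force=12)

```text
clock: 23.6
tool_pos: [0.6049, 0.2988, 0.1878]
ee_rot: [0.89, 0.456, 0.0, -0.0]
contact_force: [0.3, -0.6, 0.8]
opening: 0.0188
grasp_force: 12.0
```

Request:
carry_out([
  [0, 0, 0.03, 0],
  [0, 0, 0.03, 0],
  [-0.0237, -0.0349, 0, -0.1327],
  [-0.0237, -0.0349, 0, -0.1327],
  [-0.0237, -0.0349, 0, -0.1327],
  [-0.0237, -0.0349, 0, -0.1327],
  [-0.0237, -0.0349, 0, -0.1327],
  [-0.0237, -0.0349, 0, -0.1327],
  [0, 0, -0.02, 0],
  [0, 0, -0.01, 0],
  [0, 0, 0, 0],
  [0, 0, 0, 0],
])

```text
clock: 24.8
tool_pos: [0.4631, 0.0899, 0.2178]
ee_rot: [0.997, 0.076, 0.0, -0.0]
contact_force: [0.1, 0.0, -0.4]
opening: 0.0183
grasp_force: 12.0
```

Run:
```python
from h import *
im,d,W,p,T=look(['ink_tray'],'w11.png'); look(['ink_stick'],None,(.02,.06))
```

```text
tcp [0.4631 0.0899 0.2178] yaw 0.152 t 24.8 open 0.0183 F [ 0.1  0.  -0.4]
ink_tray 0.72 [ 32. 186. 417. 381.] (array([450.9, 135.1]), array([114.9, 194.6]), 9.1, 51988, array([ 4.9,  6.1, 10. ])) [167. 109.  70.]
tcp [0.4631 0.0899 0.2181] yaw 0.152 t 24.9 open 0.0185 F [ 1.  -0.1  0.3]
ink_stick 0.59 [293. 232. 341. 383.] (array([463.4,  90.6]), array([71.9, 19.6]), 8.7, 6409, array([38.3, 40. , 41. ])) [36. 31. 26.]
```

View pics/w11.png

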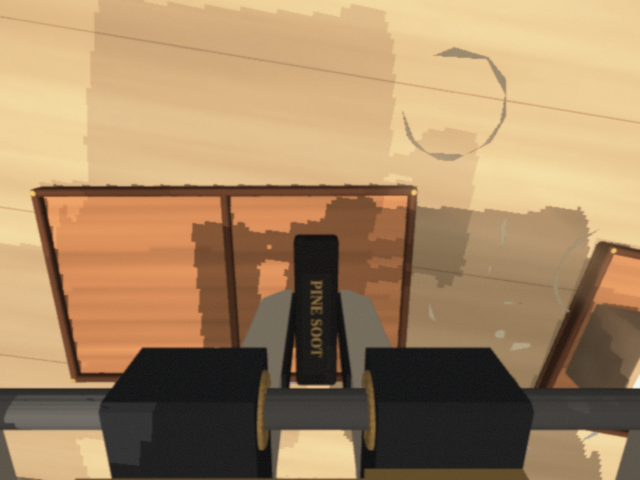

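Stick is aligned with the compartment (columns 232–412, stick 293–341). I'll lower and release.

Request:
carry_out([
  [0, 0, -0.012, 0],
  [0, 0, -0.011, 0],
  [0, 0, 0, 0],
  [0, 0, 0, 0],
])

```text
clock: 25.4
tool_pos: [0.4625, 0.0894, 0.1941]
ee_rot: [0.997, 0.075, -0.001, 0.0]
contact_force: [-0.4, -0.1, -0.2]
opening: 0.0189
grasp_force: 12.0
```

Request:
carry_out([
  [0, 0, 0, 0],
  [0, 0, 0, 0],
  [0, 0, 0, 0],
  [0, 0, 0.02, 0],
  [0, 0, 0.04, 0],
  [0, 0, 0.04, 0],
  [0, 0, 0.04, 0],
  [0, 0, 0.04, 0],
  [0, 0, 0, 0],
  [0, 0, 0, 0],
], fingers=0.25)

```text
clock: 26.4
tool_pos: [0.4625, 0.0894, 0.3752]
ee_rot: [0.997, 0.075, 0.001, -0.0]
contact_force: [-0.3, 0.3, -0.3]
opening: 0.0349
grasp_force: 0.0
```

Run:
```python
from h import *
im,d,W,p,T=look(['ink_stick'],'w12.png',(.012,.03)); look(['ink_tray'],None)
```

```text
tcp [0.4625 0.0894 0.3752] yaw 0.151 t 26.4 open 0.0349 F [-0.3  0.3 -0.3]
ink_stick 0.91 [304. 175. 328. 255.] (array([462.3,  89.8]), array([72.1, 18.9]), 8.6, 1722, array([14.1, 15.7, 16.9])) [42. 34. 27.]
tcp [0.4623 0.0894 0.3736] yaw 0.151 t 26.5 open 0.0346 F [-0.4  0.8  0.1]
ink_tray 0.71 [154. 157. 372. 271.] (array([453.9, 135.2]), array([108.4, 188. ]), 8.9, 22924, array([ 4.8,  6.1, 10. ])) [166. 108.  69.]
```

Request:
carry_out([
  [0.0017, 0.0206, 0, 0.1477],
  [0.0017, 0.0206, 0, 0.1477],
  [0.0017, 0.0206, 0, 0.1477],
  [0.0017, 0.0206, 0, 0.1477],
  [0.0017, 0.0206, 0, 0.1477],
  [0.0017, 0.0206, 0, 0.1477],
  [0.0017, 0.0206, 0, 0.1477],
  [0.0017, 0.0206, 0, 0.1477],
  [0.0017, 0.0206, 0, 0.1477],
  [0.0017, 0.0206, 0, 0.1477],
  [0.0017, 0.0206, 0, 0.1477],
  [0.0017, 0.0206, 0, 0.1477],
], fingers=0)

```text
clock: 27.8
tool_pos: [0.483, 0.3375, 0.3734]
ee_rot: [0.57, 0.822, -0.001, -0.0]
contact_force: [0.5, -0.2, 0.1]
opening: 0.0468
grasp_force: 0.0
```

Request:
carry_out([
  [0, 0, 0, 0],
  [0, 0, 0, 0],
  [0, 0, 0, 0],
])

```text
clock: 28.1
tool_pos: [0.4831, 0.3359, 0.3742]
ee_rot: [0.573, 0.819, -0.001, -0.0]
contact_force: [0.0, 0.1, 0.2]
opening: 0.0463
grasp_force: 0.0
```

Run:
```python
from h import *
im,d,W,p,T=look(['brush_rest'],'w13.png',(.004,.03)); r=cut_out('wrist','brush_rest')[0]; print(rect(W,r['mask'],.008,.03),rect(W,r['mask'],.018,.03))
```

```text
tcp [0.4831 0.3359 0.3742] yaw 1.92 t 28.1 open 0.0463 F [0.  0.1 0.2]
brush_rest 0.62 [304. 175. 329. 250.] (array([482. , 335.7]), array([18.8, 67.1]), 20.1, 1560, array([ 8. , 14.4, 21.6])) [152. 151. 126.]
(array([482.1, 335.9]), array([18.8, 62.6]), 19.5, 1483, array([ 9.5, 14.7, 21.7])) (array([479.1, 343.5]), array([18.2, 34.1]), 20.4, 338, array([18.2, 20.6, 22.7]))
```

View pics/w13.png

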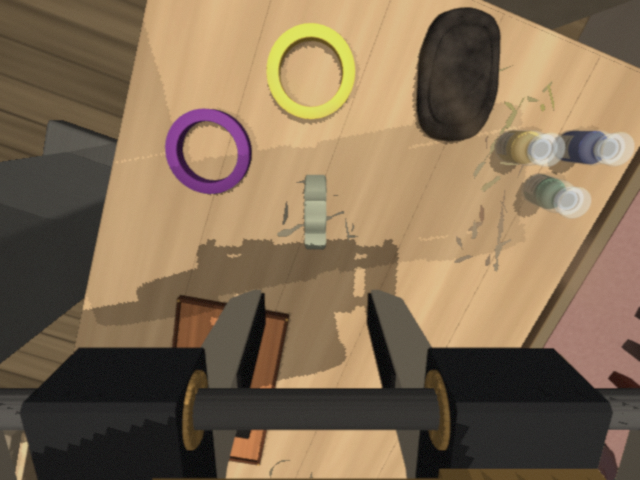

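Brush rest is upright in the view at px (316,212), squarely between the fingers. Descending.

Request:
carry_out([
  [-0.001, 0, -0.04, 0],
  [0, 0, -0.045, 0],
  [0, 0, -0.045, 0],
  [0, 0, -0.035, 0],
  [0, 0, -0.019, 0],
  [0, 0, 0, 0],
  [0, 0, 0, 0],
])

```text
clock: 28.95
tool_pos: [0.4822, 0.3363, 0.1908]
ee_rot: [0.573, 0.82, -0.0, -0.0]
contact_force: [0.9, 0.8, -0.3]
opening: 0.0468
grasp_force: 0.0
```

Request:
carry_out([
  [0, 0, 0, 0],
  [0, 0, 0, 0],
  [0, 0, 0, 0],
  [0, 0, 0, 0],
  [0, 0, 0, 0],
  [0, 0, 0, 0],
  [0, 0, 0, 0],
], fingers=1, grip_force=15)

```text
clock: 29.65
tool_pos: [0.4821, 0.3366, 0.1911]
ee_rot: [0.572, 0.82, 0.0, 0.0]
contact_force: [-1.0, -1.5, 6.3]
opening: 0.0186
grasp_force: 15.0
```

Request:
carry_out([
  [0, 0, 0.03, 0],
  [0, 0, 0.03, 0],
  [-0.0085, -0.0393, 0, -0.049],
  [-0.0085, -0.0393, 0, -0.049],
  [-0.0085, -0.0393, 0, -0.049],
  [-0.0085, -0.0393, 0, -0.049],
  [0, 0, -0.02, 0],
  [0, 0, -0.01, 0],
  [0, 0, 0, 0],
  [0, 0, 0, 0],
])

```text
clock: 30.65
tool_pos: [0.4482, 0.18, 0.2208]
ee_rot: [0.649, 0.761, -0.0, -0.0]
contact_force: [-0.2, 0.8, -0.4]
opening: 0.0191
grasp_force: 15.0
```

Run:
```python
from h import *
im,d,W,p,T=look(['ink_tray'],'w14.png'); look(['brush_rest'],None,(.02,.06))
```

```text
tcp [0.4482 0.18   0.2208] yaw 1.728 t 30.6 open 0.0191 F [-0.2  0.8 -0.4]
ink_tray 0.92 [202. 202. 423. 478.] (array([453.7, 136.5]), array([114.1, 177.7]), 8.8, 24340, array([ 5. ,  6.2, 10.1])) [140.  91.  58.]
tcp [0.4483 0.18   0.2211] yaw 1.728 t 30.8 open 0.0188 F [-0.4  0.8 -0.4]
brush_rest 0.55 [289. 234. 339. 376.] (array([448.4, 181.6]), array([19. , 65.1]), 9.0, 6047, array([34.8, 44.1, 51.8])) [123. 122. 102.]
```

View pics/w14.png

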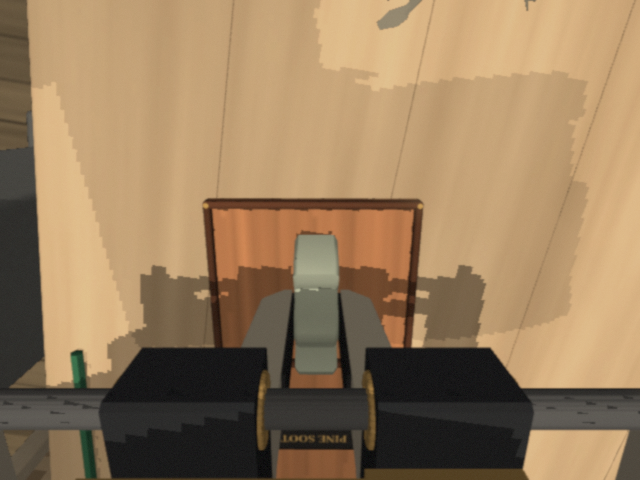

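Brush rest is centred in the left compartment (rims at columns 207 and 420, rest 293–340). I'll lower and release.

Request:
carry_out([
  [0, -0.001, -0.012, 0],
  [0, 0, -0.0115, 0],
  [0, 0, 0, 0],
  [0, 0, 0, 0],
])

```text
clock: 31.25
tool_pos: [0.4479, 0.1783, 0.1963]
ee_rot: [0.65, 0.76, -0.001, -0.0]
contact_force: [-0.5, 0.2, -0.6]
opening: 0.0189
grasp_force: 15.0
```

Request:
carry_out([
  [0, 0, 0, 0],
  [0, 0, 0, 0],
  [0, 0, 0, 0],
  [0, 0, 0.02, 0],
  [0, 0, 0.04, 0],
  [0, 0, 0.04, 0],
  [0, 0, 0.04, 0],
  [0, 0, 0.04, 0],
  [0, 0, 0, 0],
  [0, 0, 0, 0],
], fingers=0.2)

```text
clock: 32.25
tool_pos: [0.4479, 0.1784, 0.3776]
ee_rot: [0.65, 0.76, 0.001, 0.0]
contact_force: [-0.4, 0.1, -0.1]
opening: 0.0369
grasp_force: 0.0
```

Run:
```python
from h import *
im,d,W,p,T=look(['brush_rest'],'w15.png',(.008,.04)); look(['ink_stick'],None,(.012,.03))
_,_,W,_,_=shot('scene','s1.png')
for n in ['carton','dropper_bottle','tape_roll','brush_rest','ink_stick','gum_tin','stopper_jar']:
    for r in cut_out('scene',n)[:3]: print(n,round(r['conf'],2),rect(W,r['mask'],.012,.12))
```

```text
tcp [0.4479 0.1784 0.3776] yaw 1.727 t 32.2 open 0.0369 F [-0.4  0.1 -0.1]
brush_rest 0.88 [304. 174. 327. 249.] (array([447.8, 177.7]), array([18.8, 67.7]), 9.3, 1604, array([12.3, 20.1, 27.9])) [165. 162. 134.]
tcp [0.4478 0.1783 0.3761] yaw 1.727 t 32.4 open 0.0371 F [-0.3 -0.1  0.3]
ink_stick 0.94 [279. 295. 358. 316.] (array([461.8,  90.2]), array([71.8, 19.1]), 9.2, 1420, array([13.6, 15.6, 16.8])) [39. 32. 25.]
carton 0.69 (array([ 449.8, -102.3]), array([101. ,  46.3]), 87.0, 527, array([14.5, 36.8, 43.4]))
dropper_bottle 0.82 (array([ 444.7, -176. ]), array([28. , 53.1]), 23.2, 247, array([20.8, 45.6, 87.9]))
tape_roll 0.98 (array([379.3, 356.4]), array([67.3, 70.8]), 29.6, 611, array([12.9, 17.3, 19.4]))
tape_roll 0.68 (array([ 641.5, -360.6]), array([65.5, 57.1]), 6.0, 92, array([12.6, 16.5, 19.2]))
tape_roll 0.65 (array([437.5, 443.1]), array([69.1, 67.8]), 62.8, 700, array([12.9, 17.2, 19.1]))
brush_rest 0.78 (array([446.1, 179. ]), array([20. , 62.7]), 10.2, 222, array([13.1, 19.2, 27.4]))
gum_tin 0.74 (array([ 611.8, -122.5]), array([57.2, 71.4]), 75.6, 230, array([13.3, 21.9, 24.6]))
stopper_jar 0.63 (array([ 480.8, -348.7]), array([26.3, 26.9]), 69.1, 161, array([15.6, 37.4, 60.8]))
```

Everything measured is in place and the arm is clear. One last picture before handing in.

Run:
```python
import cv2
a=cv2.imread('pics/s1.png')[160:340,230:450]; cv2.imwrite('pics/s1c.png',cv2.resize(a,(733,600),interpolation=2))
```

```text
(no output)
```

View pics/s1c.png

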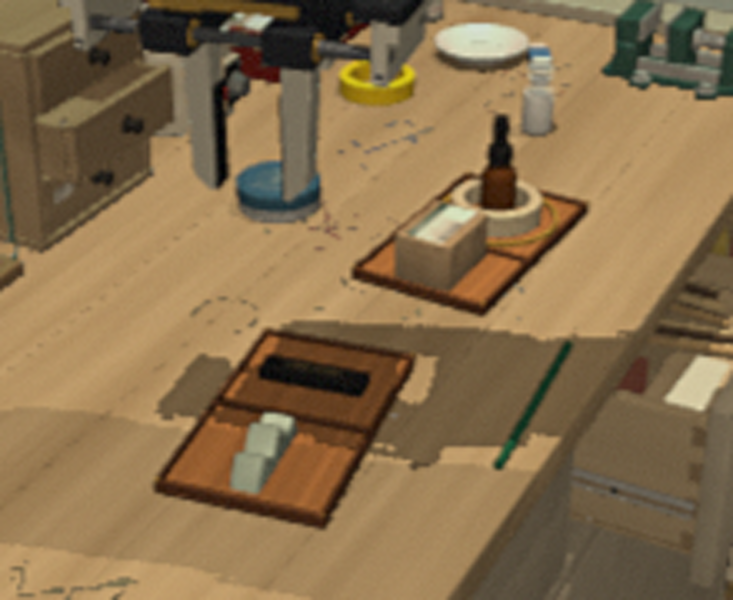

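The crop shows both sets complete: stick at (313,373), rest at (262,452), carton at (440,245), and the bottle standing in the roll at (500,185).

```bash
python3 -c "
from workcell import *
print(finish_job())"
```

```text
the job is handed in; nothing more can be done
None
```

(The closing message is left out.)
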